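Tare the jeweller's balance through its guarded well

TASK

Tare the balance that has the weighing dish standing on its pan: with a fingertip push its sliding guard fully open (to the left, as seen from the robot), reach down into the well it uncovers and press the sunken key fully down, let the key come up again, and push the guard fully shut to keep the filings out. Nothing is to be picked up: leave the dish standing where it is on the pan, and leave the other balance and everything else on the bench alone.

Things in the scene. Friction and masses are not known exactly. Their poses are not given: they have to be found in the camera images.
- balance: bench balance that carries the weighing dish: black box 210 (x) by 150 (y) mm, deck 55 mm above the bench, fixed, yawed up to 0.3 rad. Origin: centre of its underside, at bench height. Its -x end (towards the robot) has the guarded well; its +x half a square steel pan 100 x 100 mm, top 63 mm above the bench, centred at x = +50 mm; a flat display lies between
- well (a point): centre of the mouth of the well in that balance's deck, 55 mm above the bench, at x = -68, y = -25 mm of the balance. The well is a rectangular hole 40 mm (balance x) by 46 mm (balance y), with the tare key as its floor. Its axes are the balance's
- guard (a joint): travel of the dish balance's sliding dust guard, m, along the balance's +y (left seen from the robot): 0 = shut, centred over the well; the well is quite clear from 0.050; end stop 0.062. Starts at 0 to 0.012. Slides with 1 to 2 N and stays where it is left
- guard_rib (a point): centre of the rib's top edge, 76 mm above the bench, on that guard. The guard is an aluminium plate 50 (balance x) by 54 (balance y) by 3 mm on the deck, between rails 4 mm high; the upright rib in its middle is 6 mm thick (y), 36 mm long (x), 18 mm above the plate. Axes as the balance's
- key (a joint): travel of the dish balance's tare key, m, downwards: 0 = up, 0.005 = fully down; a spring pushes it back up; about 1 N starts it and 5 N takes it fully down onto a hard stop
- key_top (a point): centre of the top face of that tare key: a white rectangular key 32 mm (x) by 38 mm (y) at the bottom of the well, its face 18 mm below the deck (37 mm above the bench) when up; hidden while the guard is shut
- dish: round aluminium weighing dish, 66 mm across and 24 mm high, open at the top, loose on the pan of the balance to be tared; origin at the centre of its underside
- other_balance: a second balance of exactly the same make, without a dish (a brass bangle lies on its pan); same origin and layout; to be left alone
- other_guard (a joint): the other balance's guard, same meaning; stays as it is
- other_guard_rib (a point): top edge of the other guard's rib
- other_key (a joint): the other balance's tare key, same meaning; not to be pressed
- hammer: small hammer lying on the bench, about 250 mm long; a bystander
- bench_block: flat steel bench block, 80 x 80 x 25 mm; a bystander
- burnisher: hand tool like a screwdriver, 160 mm long, lying between the balances; a bystander
- flux_jar: closed jar, 56 mm across, 60 mm high; a bystander
- ring_blank: brass ring blank, 26 mm across, 6 mm high, flat on the bench; a bystander
- spool: copper spool, 40 mm across, 36 mm high, standing; a bystander
- bangle: open brass bangle ring, 66 mm across, 8 mm high, lying flat on the pan of the OTHER balance; leave it there; a bystander

How it is judged (in metres and radians):
On the way, in this order (a step that is already met when the one before it is completed fails the run):
1. the guard of the dish balance is pushed open, well clear (value of joint guard above 0.05 m and value of joint key below 0.001 m), for 0.1 s.
2. its tare key is pressed fully down in the well by the fingers (value of joint key above 0.004 m and value of joint guard above 0.045 m and contact force between the fingers and balance above 2 N), for 0.1 s.
3. the key is let up again, with the guard still open (value of joint key below 0.001 m and value of joint guard above 0.045 m), for 0.1 s.
4. the guard is pushed shut again (value of joint guard below 0.004 m), for 0.2 s.
At the end, for the whole second after the job is handed in: the guard of the dish balance is shut to within 4 mm, its key is up (within 1 mm) after having been pressed at least 4 of its 5 mm with the guard open, and the dish stands upright and at rest on its pan (value of joint guard below 0.004 m and value of joint each of key, other_key below 0.001 m and z of dish in the frame of balance between 0.058 and 0.068 m and angle between dish's own z axis and vertical below 0.1 rad and linear speed of dish below 0.01 m/s); the robot touches nothing.
It fails at once if the dish is shifted by more than 10 mm or lifted (distance of dish from where it was at the start of the episode above 0.01 m).
It fails at once if the other balance's key is pressed more than 2 mm (value of joint other_key above 0.002 m).
It fails at once if the other balance's guard is moved by more than 6 mm (distance of other_guard_rib from where it was at the start of the episode above 0.006 m).
It fails at once if a bystander is moved or lifted by more than 15 mm (distance of any of hammer, bench_block, burnisher, flux_jar, ring_blank, spool, bangle from where it was at the start of the episode above 0.015 m).
It fails at once if the balance is pushed harder than 60 N (contact force between the arm and balance above 60 N).
It also fails if it takes over 51 s, if anything falls off the work surface, if the arm or the gripper's body presses on something with over 40 N, if the wrist force passes 120 N, or if a joint passes its speed limit or range.

ROBOT

A 7-joint arm with a two-finger parallel gripper is mounted at the origin on the work surface. World frame = base frame: x ahead of the robot, y to its left, z up, the work surface at z = 0. Lengths are in m, angles in degrees, forces in N, time in s.
With the tool pointing down it reaches from about 0.425 to 0.875 m from the base axis. Payload 4.7 kg.
Tool frame: the origin (TCP) lies between the finger pads; the fingertips stand env.finger_overhang ahead of it and the grasp point (between the pads) lies 5 mm behind it (env.finger_overhang is the distance from the TCP to the fingertips, in m); z points along the fingers, y is the line along which they close (so a half turn about z gives the same grasp; the last joint's range is limited). The gripper opens to 87 mm and grips with 3 to 60 N. Pads are 19 mm wide; open, the fingers measure 117 mm over their backs; the gripper's body (75 mm by 190 mm) begins 51 mm behind the grasp point.
Start: joints at [-62.733, 18.392, -4.016, 83.108, 1.295, 78.541, -3.26], TCP at [0.29, 0.582, 0.237] pointing down, gripper open.
Joint ranges: [-163.93, 163.93], [-17.29, 119.83], [-79.2, 71.16], [3.27, 140.29], [-89.18, 269.18], [5.43, 117.66], [-154.24, 154.24]. Speed limits (degrees/s): [147.25, 147.25, 180, 180, 180, 180, 180].

INTERFACE

Orientations are given as [roll, pitch, yaw] about the fixed x, y, z axes, in that order (R = Rz(yaw) Ry(pitch) Rx(roll)).
In Python, from cell import telemetry, eyes, env, models gives the robot as it stands. The module is installed in compiled form; this text tells all that it offers.
- The arm moves only by the tool drive_tool, never from a script. Its arguments are lists of equal length, an entry for each row: "angular": the turn, a rotation vector about the tool's x, y, z in rad, a list of three; "delta_pos": the shift along the tool's x, y, z in cm, a list of three; "gripper": the finger opening in cm, from 0 to 8.7. A call has 1 to 20 rows; each row shifts and turns the commanded pose from where the row before left it, along the tool's axes as they then stand; what a row does not reach is not made up. A row lasts 1/10 s, in which the tool goes at most 50 mm and 8.59 degrees, less where a joint would pass 70% of its speed; a pose out of reach is approached as far as the arm can. A call with a gripper value outside its range is refused whole. The fingers move at their own pace and stop on an object; "squeeze" is the grip in N (left out, the last holds). Time passes only in rows, so rows that do not move let the fingers close. It gives the time, the measured TCP pose, the force, the opening and the grip force at its end, in the units of the state.
- telemetry.get_obs(): the state, without advancing time (a new reading comes with each control period).
- eyes.read_camera(name): name is "scene" or "top"; returns a dict with "pixels" (480x640x3 uint8, red, green, blue), "mtx" (3x3 intrinsics, pixels), "origin" and "orientation" of the camera in the world. Camera axes: x right, y down, z forward; pixel columns grow to the right and rows downward; lengths in m; the calibration is good to about 2 mm. A picture is of the moment at which its call begins. There is no depth.
- env.sign_off(): hands the job in; it is judged then, once.
Trained networks look in a picture, given as the dict that the camera call returned (one of the last four; its "shot" number tells which), for a name from the list of things; names that differ only in an ending like _2 or _b are one class to them, and where a whole thing is asked for, a point or a joint stands for the part that bears it (a point fixed in the world has none). Each returns a list of dicts, best first, with "p" (0 to 1); they miss things now and then, are a little off and sometimes report something else, mostly with a low value. They report only what shows in the picture. A call takes as long as a camera call.
- models.search_frame(picture, target): "centre" ([column, row] in pixels, amid what is visible of it).
- models.cut_out(picture, target): "pixels" (480x640 bool, what is visible of it) and "centre" ([column, row] in pixels, amid what is visible of it).
The state is a dict: "time_s": time; "qpos": joint angles; "joint_velocities": joint speeds; "effort": joint torques, N m; "tool_pos": TCP position; "tool_rot": TCP orientation; "force": force on the tool from outside, world axes, zero at the start; "wrist_torque": the same for the moment, N m; "grip_width": finger opening in m; "grasp_force": force on a finger pad.
Only numpy, scipy, OpenCV 4.12 (cv2) and the standard library are available. Lean on these libraries where they do the work, as an engineer would, in place of code of your own. Each camera call takes 0.05 s, during which the arm holds its last target. There are 200 camera calls.

## Working session

There is one attempt and no reset: what is moved stays moved. The work goes in short steps, Python scripts to look and compute and a tool call to move; the robot and the scene stay as the last step left them, time stands still between calls to the robot, and variables do not carry over. Pictures are saved under pics/ and viewed, at most 10 in all, crops included, and the job is handed in when it is done.

Besides the shell and the picture viewer there is one more tool, called after ">>>" as name(argument=value, ...) on one line, values as JSON. drive_tool: Moves the arm, as the interface text tells. Its arguments: {"type":"object","properties":{"angular":{"type":"array","items":{"type":"array","items":{"type":"number"}}},"delta_pos":{"type":"array","items":{"type":"array","items":{"type":"number"}}},"gripper":{"type":"array","items":{"type":"number"}},"squeeze":{"type":"number"}},"required":["angular","delta_pos","gripper"]}

```bash
mkdir -p pics
python3 - <<'E'
from cell import telemetry, eyes, env, models
import cv2,numpy as np
print(env.finger_overhang); o=telemetry.get_obs(); print(o['time_s'],o['tool_pos'],o['tool_rot'],o['grip_width'])
for n in('top','scene'):
    p=eyes.read_camera(n); cv2.imwrite(f'pics/{n}.png',p['pixels'][:,:,::-1])
    print(n,p['mtx'],p['origin'],p['orientation'])
    for t in('balance','other_balance','dish','guard_rib','well','guard','bangle'):
        try:
            for d in models.search_frame(p,t)[:3]: print(t,np.round(d['centre'],1),round(d['p'],2))
        except Exception as e: print(t,e)
E
```

```text
0.014
0.0 [0.28942715 0.58140954 0.23547083] [-1.79890429e+02  7.28975827e-03  1.53543933e+02] 0.08719126534529861
top [[553.03328913   0.         316.00925538]
 [  0.         553.03328913 247.38041216]
 [  0.           0.           1.        ]] [ 0.38491208 -0.00758447  1.48057673] [-1.70406689e+02 -7.57958592e-02 -8.95782119e+01]
balance [389.  260.4] 0.64
other_balance [230.1 268.7] 0.57
other_balance [390.3 261.5] 0.32
other_balance [328.5 195.9] 0.18
dish [385.  239.4] 0.96
guard_rib [403.2 278.1] 0.75
well [391.4 264.9] 0.58
guard [405.5 280.4] 0.97
scene [[453.6322423    0.         312.12387711]
 [  0.         453.6322423  242.14766669]
 [  0.           0.           1.        ]] [1.20449551 0.60300668 0.66909832] [-1.24510249e+02  8.78804199e-02  1.35047204e+02]
balance [264.6 233.3] 0.88
other_balance [400.9 303.3] 0.6
dish [246.1 222. ] 0.89
dish [411.3 272.5] 0.45
guard_rib [270.2 204.3] 0.78
well [263.8 232.7] 0.9
well [243.2 292.2] 0.15
guard [267.9 204. ] 0.47
bangle [378.2 311.5] 0.57
bangle [267.3 204.4] 0.24
```

View pics/top.png

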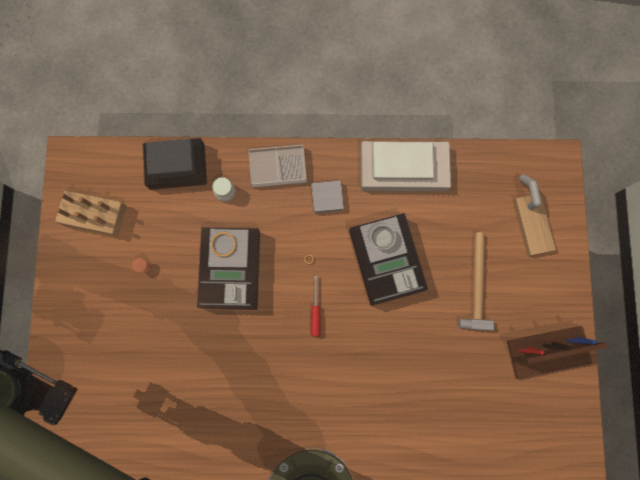

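View pics/scene.png

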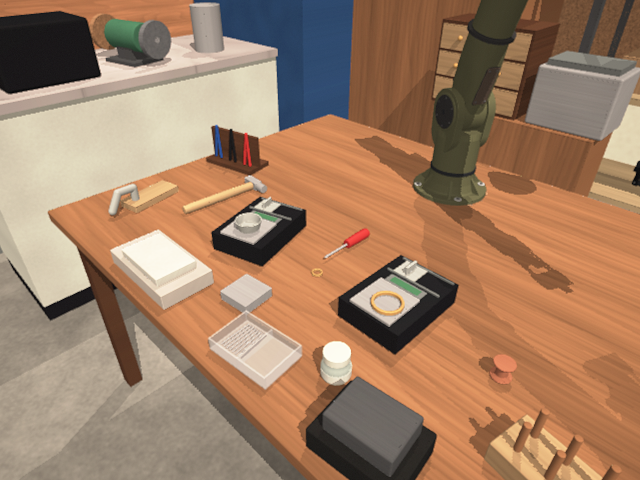

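The top view shows the dish balance at about (389,260), with the dish at (385,239) and its guard at (405,280). The other balance, with the bangle, is at (230,268). The burnisher lies between them and the hammer to the right. Next I'll fit the dish balance's pose from its masks.

```bash
cat > h.py <<'E'
from cell import telemetry, eyes, env, models
import cv2,numpy as np
from scipy.spatial.transform import Rotation as R
from scipy.optimize import minimize
def proj(p,X):
    r=R.from_euler('xyz',p['orientation'],degrees=True).as_matrix()
    c=(np.atleast_2d(X)-p['origin'])@r; u=c@p['mtx'].T
    return u[:,:2]/u[:,2:]
def ray(p,px,z):
    r=R.from_euler('xyz',p['orientation'],degrees=True).as_matrix()
    d=r@np.linalg.inv(p['mtx'])@np.array([*px,1]); o=np.array(p['origin'])
    return o+d*(z-o[2])/d[2]
def b2w(q,X):
    X=np.atleast_2d(X); c,s=np.cos(q[2]),np.sin(q[2])
    return np.c_[q[0]+c*X[:,0]-s*X[:,1], q[1]+s*X[:,0]+c*X[:,1], X[:,2]]
BOX=np.array([[x,y,z] for x in(-.105,.105) for y in(-.075,.075) for z in(0,.055)])
def iou(p,m,q):
    h=cv2.convexHull((proj(p,b2w(q,BOX))*16).round().astype(np.int32))
    a=np.zeros((480,640),np.uint8); cv2.fillConvexPoly(a,h,255,cv2.LINE_AA,4); a=a/255.
    return np.minimum(a,m).sum()/np.maximum(a,m).sum()
E
python3 - <<'E'
from h import *
P=[];
for n in('top','scene'):
    p=eyes.read_camera(n); m=np.zeros((480,640),bool)
    for t in ('balance','dish','guard'):
        for d in models.cut_out(p,t)[:1]: m|=d['pixels']; print(n,t,d['centre'],d['p'],d['pixels'].sum())
    g=models.cut_out(p,'guard_rib')[0]; print(g['centre'], ray(p,g['centre'],.06))
    P.append((p,m))
q0=np.array([*ray(P[0][0],(389,260),.05)[:2],.25])
for S in (P[:1],P[1:],P):
    r=minimize(lambda q:-np.mean([iou(p,m,q) for p,m in S]),q0,method='Nelder-Mead',options=dict(initial_simplex=[q0+d for d in ([0,0,0],[.02,0,0],[0,.02,0],[0,0,.1])]))
    print(r.x,r.fun)
q=r.x
p=P[0][0]; im=p['pixels'][:,:,::-1].copy(); c=cv2.resize(im[190:330,320:460],None,fx=4,fy=4,interpolation=cv2.INTER_CUBIC)
def ln(X,col):
    u=((proj(p,b2w(q,X))-[320,190]+.5)*4).astype(np.int32); cv2.polylines(c,[u],True,col,1)
ln([[x*.105,y*.075,.055] for x,y in((1,1),(1,-1),(-1,-1),(-1,1))],(0,255,255))
ln([[.05+x*.05,y*.05,.063] for x,y in((1,1),(1,-1),(-1,-1),(-1,1))],(255,255,0))
ln([[-.068+x*.025,-.025+y*.027,.058] for x,y in((1,1),(1,-1),(-1,-1),(-1,1))],(0,0,255))
ln([[-.068+x*.018,-.025+y*.003,.076] for x,y in((1,1),(1,-1),(-1,-1),(-1,1))],(0,255,0))
cv2.imwrite('pics/fit.png',c)
E
```

```text
top balance [390.2, 260.2] 0.66 4234
top dish [383.9, 237.7] 0.97 467
top guard [403.9, 278.4] 0.87 403
[405.6, 279.7] [ 0.54220326 -0.23947514  0.06      ]
scene balance [263.4, 232.9] 0.85 3764
scene dish [250.8, 221.4] 0.79 435
scene guard [267.6, 203.7] 0.64 171
[268.7, 201.5] [ 0.5246492 -0.2468229  0.06     ]
[ 0.59940368 -0.19794457  0.28380111] -0.9387552585353466
[ 0.59504418 -0.19732777  0.28991346] -0.9535414199034674
[ 0.59716764 -0.19699047  0.27897943] -0.9425347539464722
```

View pics/fit.png

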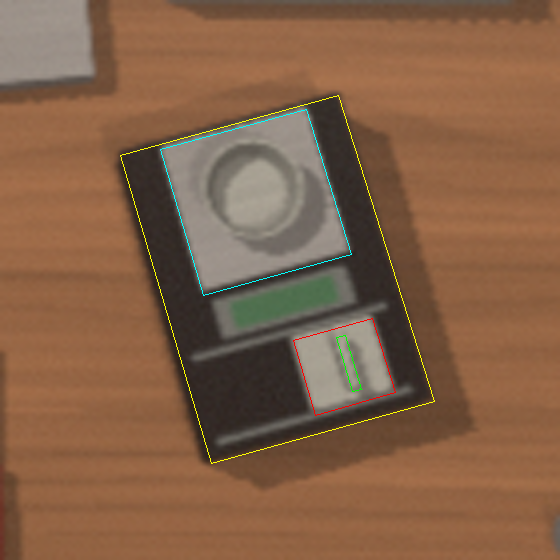

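The fit matches the picture: the deck, pan and guard outlines all line up. The guard starts near 0 and the yaw is about 0.28 rad. Now I'll work out the approach numbers.

```bash
cat >> h.py <<'E'
Q=np.array([.597,-.197,.281])
def to(w,tipz):
    "tool-frame cm to balance-frame xy w, tip height tipz; and yaw turn needed"
    o=telemetry.get_obs(); T=R.from_euler('xyz',o['tool_rot'],degrees=True)
    t=b2w(Q,[[*w,tipz+.014]])[0]
    rv=(T.inv()*R.from_euler('xyz',[180,0,np.degrees(Q[2])],degrees=True)).as_rotvec()
    print('target',t.round(4),'tool cm',(T.inv().apply(t-o['tool_pos'])*100).round(2),'rotvec',rv.round(4),'t',o['time_s'])
E
python3 - <<'E'
from h import *
to((-.068,-.060),.17)
E
```

```text
target [ 0.5483 -0.2735  0.184 ] tool cm [-61.27 -65.06   5.25] rotvec [ 1.0000e-04 -1.0000e-04  2.3988e+00] t 1.3
```

>>> drive_tool(angular=[[0,0,0],[0,0,0],[0,0,0],[0,0,0],[0,0,0],[0,0,0],[0,0,0],[0,0,0],[0,0,0],[0,0,0],[0,0,0],[0,0,0],[0,0,0],[0,0,0],[0,0,0],[0,0,0],[0,0,0],[0,0,0],[0,0,0],[0,0,0]], delta_pos=[[-3.06,-3.25,0.2],[-3.06,-3.25,0.2],[-3.06,-3.25,0.2],[-3.06,-3.25,0.2],[-3.06,-3.25,0.2],[-3.06,-3.25,0.2],[-3.06,-3.25,0.2],[-3.06,-3.25,0.2],[-3.06,-3.25,0.2],[-3.06,-3.25,0.2],[-3.06,-3.25,0.2],[-3.06,-3.25,0.2],[-3.06,-3.25,0.2],[-3.06,-3.25,0.2],[-3.06,-3.25,0.2],[-3.06,-3.25,0.2],[-3.06,-3.25,0.2],[-3.06,-3.25,0.2],[-3.06,-3.25,0.2],[-3.06,-3.25,0.2]], gripper=[0,0,0,0,0,0,0,0,0,0,0,0,0,0,0,0,0,0,0,0])

```text
time_s: 3.3
tool_pos: [0.5486, -0.2741, 0.1967]
tool_rot: [180.0, 0.0, 153.6]
force: [0.5, 0.6, 0.3]
grip_width: 0.0006
grasp_force: 0.0
```

>>> drive_tool(angular=[[0,0,0.14],[0,0,0.14],[0,0,0.14],[0,0,0.14],[0,0,0.14],[0,0,0.14],[0,0,0.14],[0,0,0.14],[0,0,0.14],[0,0,0.14],[0,0,0.14],[0,0,0.14],[0,0,0.14],[0,0,0.14],[0,0,0.14],[0,0,0.14],[0,0,0.14],[0,0,0.019],[0,0,0]], delta_pos=[[0,0,0],[0,0,0],[0,0,0],[0,0,0],[0,0,0],[0,0,0],[0,0,0],[0,0,0],[0,0,0],[0,0,0],[0,0,0],[0,0,0],[0,0,0],[0,0,0],[0,0,0],[0,0,0],[0,0,0],[0,0,0],[0,0,0]], gripper=[0,0,0,0,0,0,0,0,0,0,0,0,0,0,0,0,0,0,0])

```text
time_s: 5.2
tool_pos: [0.5481, -0.2725, 0.1965]
tool_rot: [180.0, 0.0, 16.3]
force: [-0.2, 1.1, -0.0]
grip_width: 0.0005
grasp_force: 0.0
```

Run:
```python
from h import *
to((-.068,-.058),.066); print(telemetry.get_obs()['tool_pos'],telemetry.get_obs()['grip_width'],telemetry.get_obs()['force'])
```

```text
target [ 0.5478 -0.2716  0.08  ] tool cm [-1.000e-02 -1.000e-01  1.165e+01] rotvec [0.     0.     0.0028] t 5.2
[ 0.5480765  -0.27247833  0.19653766] 0.0004922376203746082 [-0.16249106  1.05087729 -0.03056435]
```

>>> drive_tool(angular=[[0,0,0],[0,0,0],[0,0,0],[0,0,0],[0,0,0],[0,0,0]], delta_pos=[[0,0,3],[0,0,3],[0,0,3],[0,0,1.6],[0,0,1],[0,0,0]], gripper=[0,0,0,0,0,0])

```text
time_s: 5.8
tool_pos: [0.5476, -0.2725, 0.0799]
tool_rot: [-180.0, 0.1, 16.1]
force: [-0.3, -0.1, 0.2]
grip_width: 0.0003
grasp_force: 0.0
```

Run:
```python
from h import *
p=eyes.read_camera('scene'); u=proj(p,b2w(Q,[[-.068,-.025,.06]]))[0]; print(u)
x,y=u.astype(int); cv2.imwrite('pics/pre.png',cv2.resize(p['pixels'][y-60:y+60,x-80:x+80,::-1],None,fx=5,fy=5,interpolation=cv2.INTER_CUBIC))
```

```text
[266.42882497 204.19908054]
```

View pics/pre.png

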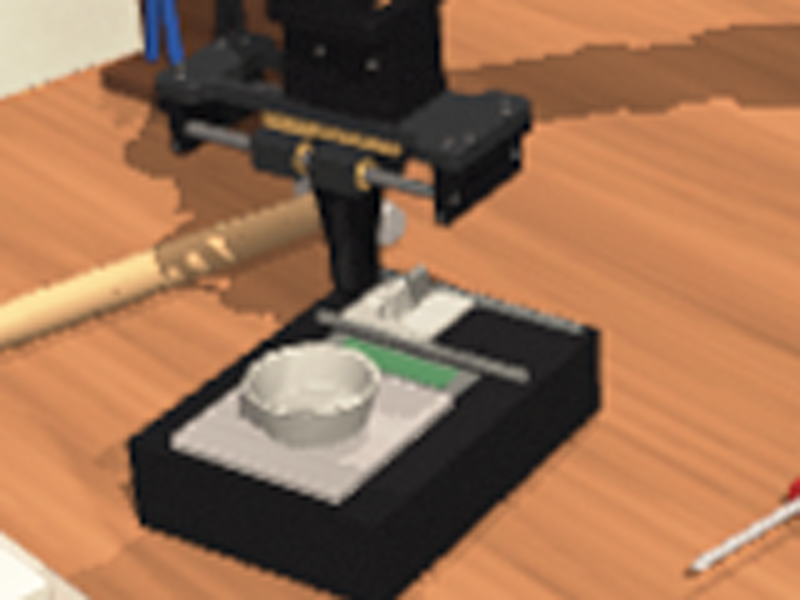

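The closed fingers, with tips at about (355,290) in the crop, stand just outside the guard on its -y side, and the rib is at (405,285). Now I'll push.

>>> drive_tool(angular=[[0,0,0],[0,0,0],[0,0,0],[0,0,0],[0,0,0],[0,0,0],[0,0,0],[0,0,0],[0,0,0],[0,0,0],[0,0,0],[0,0,0],[0,0,0],[0,0,0],[0,0,0]], delta_pos=[[0,-0.5,0],[0,-0.5,0],[0,-0.5,0],[0,-0.5,0],[0,-0.5,0],[0,-0.5,0],[0,-0.5,0],[0,-0.5,0],[0,-0.5,0],[0,-0.5,0],[0,-0.5,0],[0,-0.5,0],[0,-0.5,0],[0,-0.5,0],[0,0,0]], gripper=[0,0,0,0,0,0,0,0,0,0,0,0,0,0,0])

```text
time_s: 7.35
tool_pos: [0.5281, -0.2042, 0.0803]
tool_rot: [-179.9, 0.0, 16.1]
force: [0.5, 0.2, -0.5]
grip_width: 0.0005
grasp_force: 0.0
```

Run:
```python
from h import *
o=telemetry.get_obs();print(o['force'])
p=eyes.read_camera('scene')
x,y=266,204; cv2.imwrite('pics/push.png',cv2.resize(p['pixels'][y-60:y+60,x-80:x+80,::-1],None,fx=5,fy=5,interpolation=cv2.INTER_CUBIC))
to((-.068,.017),.066)
```

```text
[ 0.45759469  0.19421891 -0.5229067 ]
target [ 0.527  -0.1995  0.08  ] tool cm [ 0.03 -0.5   0.03] rotvec [-0.0016  0.0008  0.0006] t 7.4
```

View pics/push.png

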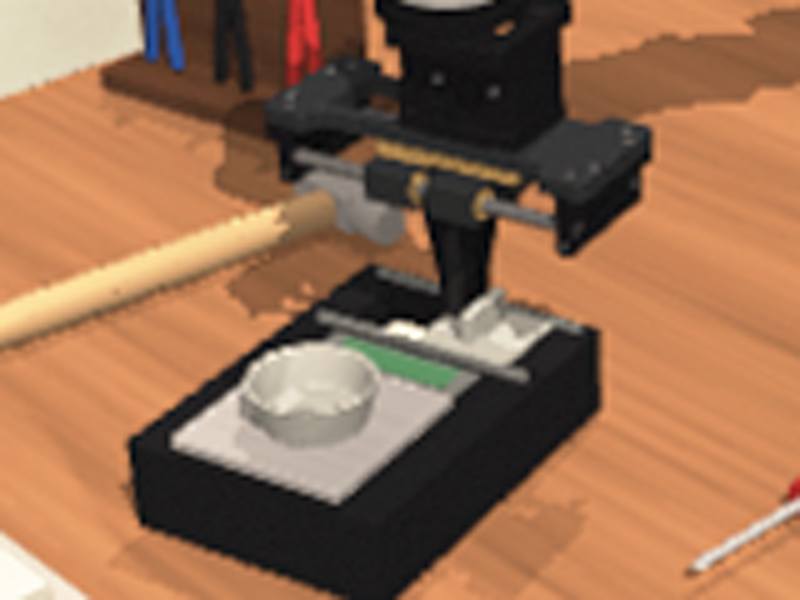

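The guard has slid most of the way, with the rib now at (485,310). I'll creep on towards the end stop.

>>> drive_tool(angular=[[0,0,0],[0,0,0],[0,0,0]], delta_pos=[[0,-0.3,0],[0,-0.3,0],[0,0,0]], gripper=[0,0,0])

```text
time_s: 7.7
tool_pos: [0.5265, -0.1993, 0.0804]
tool_rot: [-180.0, 0.0, 16.1]
force: [0.5, -0.3, 0.5]
grip_width: 0.0007
grasp_force: 0.1
```

>>> drive_tool(angular=[[0,0,0],[0,0,0]], delta_pos=[[0,-0.2,0],[0,0,0]], gripper=[0,0])

```text
time_s: 7.9
tool_pos: [0.5261, -0.1976, 0.0805]
tool_rot: [-180.0, 0.0, 16.1]
force: [0.8, -0.5, -0.6]
grip_width: 0.0005
grasp_force: 0.3
```

>>> drive_tool(angular=[[0,0,0],[0,0,0]], delta_pos=[[0,-0.2,0],[0,0,0]], gripper=[0,0])

```text
time_s: 8.1
tool_pos: [0.5257, -0.1957, 0.0806]
tool_rot: [-180.0, 0.0, 16.1]
force: [0.2, -0.9, -0.5]
grip_width: 0.0008
grasp_force: 0.4
```

>>> drive_tool(angular=[[0,0,0],[0,0,0]], delta_pos=[[0,-0.2,0],[0,0,0]], gripper=[0,0])

```text
time_s: 8.3
tool_pos: [0.5251, -0.1936, 0.0805]
tool_rot: [-180.0, 0.0, 16.1]
force: [-0.2, -1.1, 0.6]
grip_width: 0.0006
grasp_force: 0.4
```

>>> drive_tool(angular=[[0,0,0],[0,0,0]], delta_pos=[[0,-0.2,0],[0,0,0]], gripper=[0,0])

```text
time_s: 8.5
tool_pos: [0.5247, -0.1923, 0.0806]
tool_rot: [179.9, -0.0, 16.1]
force: [-0.2, -2.2, -1.5]
grip_width: 0.0008
grasp_force: 1.3
```

Run:
```python
from h import *
o=telemetry.get_obs();print(o['force'])
p=eyes.read_camera('scene')
c=p['pixels'][174:234,240:320,::-1].copy(); c=cv2.resize(c,None,fx=10,fy=10,interpolation=cv2.INTER_CUBIC)
for g,col in((.05,(0,0,255)),(.062,(0,255,0))):
    X=[[-.068+x*.018,-.025+g+y*.003,.076] for x,y in((1,1),(1,-1),(-1,-1),(-1,1))]
    cv2.polylines(c,[((proj(p,b2w(Q,X))-[240,174]+.5)*10).astype(np.int32)],True,col,1)
cv2.imwrite('pics/open.png',c)
```

```text
[-0.2452887  -2.18649386 -1.54774821]
```

View pics/open.png

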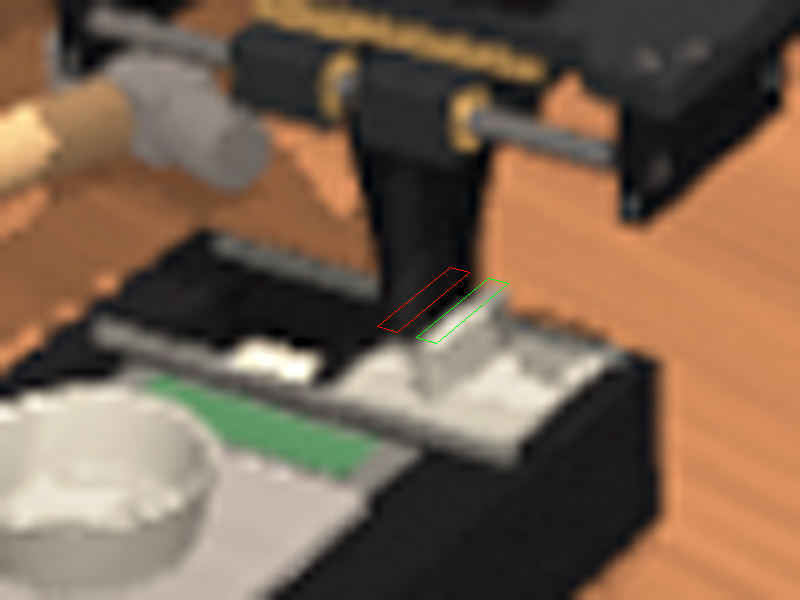

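The guard is at its end stop: the rib sits on the green 62 mm overlay and the force has risen. The white key shows at (275,360). Next I'll centre over the well and lower into it.

>>> drive_tool(angular=[[0,0,0],[0,0,0],[0,0,0],[0,0,0],[0,0,0]], delta_pos=[[0,1,0],[0,2,0],[0,1.6,0],[0,0.5,0],[0,0,0]], gripper=[0,0,0,0,0])

```text
time_s: 9.05
tool_pos: [0.5386, -0.2417, 0.0805]
tool_rot: [-180.0, 0.0, 16.0]
force: [-0.9, 0.8, 0.1]
grip_width: 0.0003
grasp_force: 0.0
```

Run:
```python
from h import *
o=telemetry.get_obs();print(o['force'],o['tool_pos'])
to((-.068,-.025),.038)
```

```text
[-0.86941915  0.80111932  0.09763526] [ 0.53864466 -0.24174624  0.08049529]
target [ 0.5386 -0.2399  0.052 ] tool cm [ 0.05 -0.18  2.85] rotvec [-0.0003  0.0002 -0.0017] t 9.05
```

>>> drive_tool(angular=[[0,0,0],[0,0,0],[0,0,0],[0,0,0],[0,0,0],[0,0,0],[0,0,0]], delta_pos=[[0,-0.18,0],[0,0,0.6],[0,0,0.6],[0,0,0.6],[0,0,0.5],[0,0,0.3],[0,0,0]], gripper=[0,0,0,0,0,0,0])

```text
time_s: 9.75
tool_pos: [0.5379, -0.2391, 0.054]
tool_rot: [-180.0, 0.0, 16.1]
force: [-1.0, -0.2, 0.8]
grip_width: 0.0005
grasp_force: 0.0
```

>>> drive_tool(angular=[[0,0,0],[0,0,0],[0,0,0],[0,0,0]], delta_pos=[[0,0,0.2],[0,0,0.2],[0,0,0.2],[0,0,0]], gripper=[0,0,0,0])

```text
time_s: 10.15
tool_pos: [0.5385, -0.2394, 0.0488]
tool_rot: [180.0, -0.0, 16.1]
force: [-0.2, -0.0, 2.8]
grip_width: 0.0003
grasp_force: 1.5
```

>>> drive_tool(angular=[[0,0,0],[0,0,0],[0,0,0]], delta_pos=[[0,0,0.2],[0,0,0.1],[0,0,0]], gripper=[0,0,0])

```text
time_s: 10.45
tool_pos: [0.5385, -0.2395, 0.0464]
tool_rot: [-180.0, -0.0, 16.1]
force: [-2.3, 0.4, 8.1]
grip_width: 0.0005
grasp_force: 4.2
```

>>> drive_tool(angular=[[0,0,0],[0,0,0],[0,0,0]], delta_pos=[[0,0,0.1],[0,0,0.1],[0,0,0]], gripper=[0,0,0])

```text
time_s: 10.75
tool_pos: [0.5386, -0.2395, 0.0461]
tool_rot: [-179.9, -0.1, 16.1]
force: [-6.4, 3.4, 20.2]
grip_width: 0.0006
grasp_force: 10.6
```

The key is on its hard stop at 20 N. Now I'll lift out, pass over the rib and come down on its far side.

>>> drive_tool(angular=[[0,0,0],[0,0,0],[0,0,0],[0,0,0],[0,0,0],[0,0,0],[0,0,0]], delta_pos=[[0,0,0],[0,0,-1],[0,0,-1],[0,0,-1.5],[0,0,-1.5],[0,0,-1.5],[0,0,0]], gripper=[0,0,0,0,0,0,0])

```text
time_s: 11.45
tool_pos: [0.5397, -0.24, 0.1111]
tool_rot: [179.9, -0.2, 16.1]
force: [0.6, -0.8, 0.2]
grip_width: 0.0005
grasp_force: 0.0
```

>>> drive_tool(angular=[[0,0,0],[0,0,0],[0,0,0],[0,0,0],[0,0,0],[0,0,0]], delta_pos=[[0,-2,0],[0,-2,0],[0,-2,0],[0,-2,0],[0,-1.4,0],[0,0,0]], gripper=[0,0,0,0,0,0])

```text
time_s: 12.05
tool_pos: [0.512, -0.1463, 0.108]
tool_rot: [-179.9, 0.0, 16.3]
force: [0.0, -0.0, -0.4]
grip_width: 0.0007
grasp_force: 0.0
```

Run:
```python
from h import *
o=telemetry.get_obs();print(o['force'],o['tool_pos'])
to((-.068,.069),.066)
p=eyes.read_camera('scene')
cv2.imwrite('pics/over.png',cv2.resize(p['pixels'][154:254,210:340,::-1],None,fx=6,fy=6,interpolation=cv2.INTER_CUBIC))
```

```text
[ 0.03134175 -0.00156612 -0.39303805] [ 0.51196148 -0.14631964  0.10804044]
target [ 0.5125 -0.1496  0.08  ] tool cm [-0.04  0.33  2.8 ] rotvec [-0.0024  0.0001  0.0033] t 12.05
```

View pics/over.png

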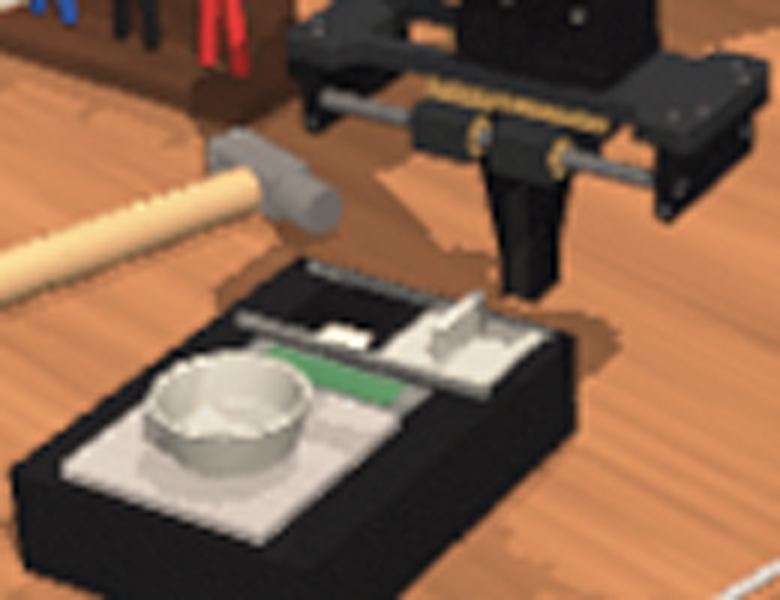

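The guard is open, the well and key are visible, and the finger is beyond the rib, whose top is at (465,315). I'll lower and push shut.

>>> drive_tool(angular=[[0,0,0],[0,0,0],[0,0,0],[0,0,0],[0,0,0],[0,0,0],[0,0,0],[0,0,0],[0,0,0],[0,0,0],[0,0,0],[0,0,0],[0,0,0],[0,0,0],[0,0,0],[0,0,0],[0,0,0],[0,0,0],[0,0,0]], delta_pos=[[0,0,1.4],[0,0,1.4],[0,0,0],[0,0.5,0],[0,0.5,0],[0,0.5,0],[0,0.5,0],[0,0.5,0],[0,0.5,0],[0,0.5,0],[0,0.5,0],[0,0.5,0],[0,0.5,0],[0,0.5,0],[0,0.5,0],[0,0.5,0],[0,0.5,0],[0,0.5,0],[0,0,0]], gripper=[0,0,0,0,0,0,0,0,0,0,0,0,0,0,0,0,0,0,0])

```text
time_s: 14.0
tool_pos: [0.5332, -0.2222, 0.0806]
tool_rot: [179.9, -0.0, 16.0]
force: [0.5, -0.1, 0.6]
grip_width: 0.0005
grasp_force: 0.0
```

>>> drive_tool(angular=[[0,0,0],[0,0,0],[0,0,0],[0,0,0]], delta_pos=[[0,0.3,0],[0,0.2,0],[0,0.2,0],[0,0,0]], gripper=[0,0,0,0])

```text
time_s: 14.4
tool_pos: [0.535, -0.228, 0.0805]
tool_rot: [180.0, 0.0, 16.1]
force: [-0.0, -0.9, -1.1]
grip_width: 0.0003
grasp_force: 0.2
```

Run:
```python
from h import *
to((-.068,-.0125),.066)
```

```text
target [ 0.5351 -0.2279  0.08  ] tool cm [ 0.02 -0.01  0.05] rotvec [ 0.0003  0.     -0.0004] t 14.4
```

>>> drive_tool(angular=[[0,0,0],[0,0,0],[0,0,0]], delta_pos=[[0,0.15,0],[0,0.15,0],[0,0,0]], gripper=[0,0,0])

```text
time_s: 14.7
tool_pos: [0.5353, -0.2287, 0.0803]
tool_rot: [-179.8, 0.0, 16.1]
force: [-3.0, 5.6, 3.2]
grip_width: 0.0004
grasp_force: 2.9
```

>>> drive_tool(angular=[[0,0,0],[0,0,0]], delta_pos=[[0,0.15,0],[0,0,0]], gripper=[0,0])

```text
time_s: 14.9
tool_pos: [0.5354, -0.2288, 0.0802]
tool_rot: [-179.6, 0.1, 16.2]
force: [-5.4, 7.9, 5.0]
grip_width: 0.0004
grasp_force: 4.4
```

The guard is against its shut stop. I'll back off and lift clear.

>>> drive_tool(angular=[[0,0,0],[0,0,0],[0,0,0],[0,0,0],[0,0,0],[0,0,0],[0,0,0]], delta_pos=[[0,-0.6,0],[0,-1,0],[0,0,-2],[0,0,-4],[0,0,-4],[0,0,-2],[0,0,0]], gripper=[0,0,0,0,0,0,0])

```text
time_s: 15.6
tool_pos: [0.5337, -0.2177, 0.2039]
tool_rot: [179.8, -0.3, 16.1]
force: [0.3, 0.8, -0.6]
grip_width: 0.0006
grasp_force: 0.0
```

Run:
```python
from h import *
p=eyes.read_camera('scene')
x0,y0=210,154; c=cv2.resize(p['pixels'][154:254,210:340,::-1],None,fx=6,fy=6,interpolation=cv2.INTER_CUBIC)
X=[[-.068+x*.018,-.025+y*.003,.076] for x,y in((1,1),(1,-1),(-1,-1),(-1,1))]
cv2.polylines(c,[((proj(p,b2w(Q,X))-[x0,y0]+.5)*6).astype(np.int32)],True,(0,255,0),1)
cv2.imwrite('pics/end.png',c)
```

```text
(no output)
```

View pics/end.png

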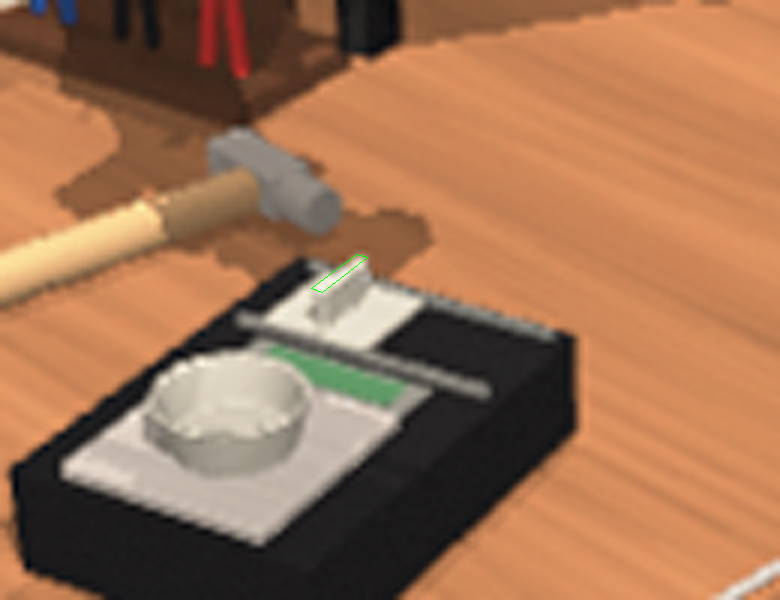

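The guard is shut, with its rib on the overlay at (340,272). The dish has not moved and the arm is clear.

```bash
python3 -c "
from cell import env
print(env.sign_off())"
```

```text
the job is handed in; nothing more can be done
None
```

I tared the dish balance and handed the job in at about 16 s: guard pushed fully open, key pressed to its hard stop and let up, and guard shut again. The dish had not moved in the last picture; no verdict came back.

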